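Mix the coating jars, load the dispenser rack and set the feed

ROBOT

A 6-joint arm with a two-finger parallel gripper is mounted at the origin on the work surface. World frame = base frame: x ahead of the robot, y to its left, z up, the work surface at z = 0. Lengths are in mm, angles in rad, forces in N, time in s.
With the tool pointing down it reaches from about 350 to 875 mm from the base axis. Payload 4.2 kg.
Tool frame: the origin (TCP) lies at the very end of the fingers, on their centre line; the grasp point (between the pads) lies 19 mm behind it; z points along the fingers, y is the line along which they close (so a half turn about z gives the same grasp; the last joint's range is limited). The gripper opens to 85 mm and grips with 20 to 120 N. Pads are 22 mm wide; open, the fingers measure 114 mm over their backs; the gripper's body (76 mm by 85 mm) begins 54 mm behind the grasp point. The pads swing forward as they close: fully open they stand 13 mm farther back than shut.
Start: joints at [1.596, 0.385, 0.008, 0, -1.194, -0.259], TCP at [144.766, 607.982, 231.312] pointing down, gripper open.
Joint ranges: [-3.14, 3.14], [-1.21, 2.06], [-1.07, 1.41], [-3.16, 2.05], [-2.99, -0.16], [-3.1, 3.1]. Speed limits (rad/s): [2.79, 2.79, 3.14, 3.14, 3.14, 3.14].

INTERFACE

Orientations are given as a unit quaternion [x, y, z, w].
In Python, from bench import read_state, get_image, get_calibration, job_done gives the robot as it stands.
- The arm moves only by the shell command python3 -m creep 'ROWS'. ROWS is a JSON object of lists of equal length, an entry for each row: "translation": the shift along the world's x, y, z in cm, a list of three; "delta_rot": the turn, a rotation vector about the world's x, y, z in degrees, a list of three; "hand": the finger opening in cm, from 0 to 8.54. A call has 1 to 8 rows; each row is the pose to reach, as a shift and turn from the pose commanded when the call began; what a row does not reach only later rows make up. A row lasts 1/8 s, in which the tool goes at most 62.5 mm and 10.7 degrees, less where a joint would pass 70% of its speed; a pose out of reach is approached as far as the arm can. A call with a gripper value outside its range is refused whole. The fingers move at their own pace and stop on an object; the grip force is fixed at half the most. Time passes only in rows, so rows that repeat a pose let the fingers close. It gives the time, the measured TCP pose, the force, the opening and the grip force at its end, in the units of the state.
- read_state(): the state, without advancing time (a new reading comes with each control period).
- get_image(name): name is "scene" or "side" or "wrist"; returns (picture, depth): 420x560x3 uint8, red, green, blue; 420x560 float32, mm along the optical axis (not along the pixel's ray), 0 where there is no reading.
- get_calibration(name): a dict with "intrinsics" (3x3 intrinsics, pixels), "xyz" and "attitude" of the camera in the world. Camera axes: x right, y down, z forward; pixel columns grow to the right and rows downward; lengths in mm; the calibration is good to about 2 mm. A picture is of the moment at which its call begins: read the wrist's pose just before it. get_calibration takes no time and is no camera call; for the wrist camera it gives the pose at the moment of the call.
- job_done(): hands the job in; it is judged then, once.
The state is a dict: "clock": time; "joints": joint angles; "joint_vel": joint speeds; "joint_efforts": joint torques, N m; "position": TCP position; "ee_rot": TCP orientation; "contact_force": force on the tool from outside, world axes, zero at the start; "wrist_torque": the same for the moment, N m; "gripper_width": finger opening in mm; "grasp_force": force on a finger pad.
Only numpy, scipy, OpenCV 4.12 (cv2) and the standard library are available. Lean on these libraries where they do the work, as an engineer would, in place of code of your own. Each camera call takes 0.05 s, during which the arm holds its last target. There are 200 camera calls.

TASK

Get the board-coating station ready: take the capped coating jars that are there one after another in number order (one band red, two yellow, three blue), turn each right over in the air, cap down, and keep it so for two seconds to mix it, then set it upright and fully down in the rack pocket of the same number and let go before you take the next. When all are in the rack, turn the regulator's knob until the pointer stands in the middle of the red marker and let go. Leave the boards, tools and other things where they are.

Things in the scene. Friction and masses are not known exactly. Their poses are not given: they have to be found in the camera images.
- jar1: white capped coating jar with one red band and a red cap, closed and rigid, 0.16 kg, may be absent (None). Body a cylinder 58 mm across and 75 mm high, tapering to a cap 40 mm across from 84 to 108 mm height. Centre of mass about 28 mm above the base. Origin: centre of its underside; z runs from the base to the cap
- jar2: white capped coating jar with two yellow bands and a yellow cap, closed and rigid, 0.16 kg, may be absent (None). Body a cylinder 58 mm across and 75 mm high, tapering to a cap 40 mm across from 84 to 108 mm height. Centre of mass about 28 mm above the base. Origin: centre of its underside; z runs from the base to the cap
- jar3: white capped coating jar with three blue bands and a blue cap, closed and rigid, 0.16 kg, may be absent (None). Body a cylinder 58 mm across and 75 mm high, tapering to a cap 40 mm across from 84 to 108 mm height. Centre of mass about 28 mm above the base. Origin: centre of its underside; z runs from the base to the cap
- rack: fixed aluminium block, 95 x 275 x 40 mm, with three round pockets in a row along its y axis, 95 mm apart, 30 mm deep, 64 mm wide. Origin: centre of its underside; its -x side faces the robot
- pocket1 (a point): centre of the mouth of pocket 1, marked by one red dot on the rack's top in front of it, level with the rack's top, z up; a jar fully down has its underside 30 mm below this point
- pocket2 (a point): centre of the mouth of pocket 2, marked by two yellow dots on the rack's top in front of it, level with the rack's top, z up; a jar fully down has its underside 30 mm below this point
- pocket3 (a point): centre of the mouth of pocket 3, marked by three blue dots on the rack's top in front of it, level with the rack's top, z up; a jar fully down has its underside 30 mm below this point
- regulator: fixed grey feed regulator, 160 x 150 x 45 mm. Origin: centre of its underside. On its top, 28 mm towards its -x side, the black knob; along its +x side a white scale with a pointer and a red marker. Pointer and marker run along its y axis
- feed (a joint): turn of the knob, rad, 0 to 5, grows clockwise seen from above; each radian moves the pointer 20 mm towards the regulator's -y side (to the right as seen from the robot). It stays where it is left
- feed_grip (a point): grip point of the knob, on its vertical axis at the height to grip; the knob's bar grip lies along this point's x axis, which turns with the knob. Grip the bar from above across its width
- pointer_tip (a point): tip of the black pointer, a bar 2 mm wide, driven by the knob along the scale (100 mm travel)
- mark (a point): centre of the red marker on the scale, 6 mm wide, in a different place each time; point axes as the regulator's, so the pointer is aligned when its tip has the same y in this frame
- board_a: blue circuit board, L-shaped, 60 x 200 x 5 mm with a 50 x 70 mm foot on its +x side, chips on top, origin under the centre of the long part; leave alone
- board_b: another such blue circuit board; leave alone
- mug: white mug, 76 mm across, 92 mm high, leave alone
- spool: metal wire spool, 64 mm across, 50 mm high, leave alone
- screwdriver: screwdriver lying on the table, leave alone
- multimeter: yellow multimeter lying flat, 150 x 75 x 39 mm, leave alone
- cleaner: blue can, 60 mm across, 130 mm high, leave alone
Not all that is in view belongs to the job. What is shaped like the jar2 but green or orange is not meant. Leave any pink look-alike of the jar3 alone.

How it is judged:
By the outcome, as a careful person would: the job done as asked, in the order asked, and still so for the second after the job is handed in, with the robot touching nothing.
Of jar1, jar2, jar3 only 2 to 3 are there at a start; the rules pass over those that are not, and their reading is None.
At some moment in a run one of jar1, jar2, jar3 may be knocked a few centimetres aside while the robot is not near it.
It also fails if it takes over 210 s, if anything falls off the work surface, if the arm or the gripper's body presses on something with over 40 N, if the wrist force passes 120 N, or if a joint passes its speed limit or range.

## Working session

There is one attempt and no reset: what is moved stays moved. The work goes in short steps, Python scripts to look and compute and a shell command to move; the robot and the scene stay as the last step left them, time stands still between calls to the robot, and variables do not carry over. Pictures are saved under pics/ and viewed, at most 14 in all, crops included, and the job is handed in when it is done.

```bash
ls; mkdir -p pics; cat > h.py <<'E'
import numpy as np,cv2
from scipy.spatial.transform import Rotation as R
from bench import read_state,get_image,get_calibration,job_done
def cap(n):
    c=get_calibration(n); im,d=get_image(n)
    K=np.array(c['intrinsics']);a=np.array(c['attitude'])
    M=R.from_quat(a).as_matrix() if a.size==4 else a.reshape(3,3)
    v,u=np.mgrid[:420,:560]
    r=np.dstack([(u-K[0,2])/K[0,0],(v-K[1,2])/K[1,1],np.ones(u.shape)])
    P=(r*d[...,None])@M.T+np.array(c['xyz']); P[d==0]=np.nan
    return im,d,P,(r@M.T),np.array(c['xyz'])
def save(n,im): cv2.imwrite('pics/'+n+'.png',im[...,::-1])
E
python3 - <<'E'
from h import *
for n in ['scene','side']:
    im,d,P,r,o=cap(n); save(n+'0',im); np.savez(n+'0.npz',im=im,P=P,r=r,o=o); print(n,o,get_calibration(n)['attitude'])
s=read_state();print(s)
E
```

```text
pics
scene [1387.8991764   311.72818045 1469.10073414] [ 0.54359132  0.79271099 -0.22939316 -0.15328581]
side [ 186.42534545 -685.57281867 1016.10791517] [ 0.91130527 -0.24232922  0.09236996 -0.31979218]
{'clock': 0.1, 'joints': array([ 1.59562521e+00,  3.85497667e-01,  6.77566030e-03, -4.73977411e-04,
       -1.19397238e+00, -2.58607841e-01]), 'joint_vel': array([-0.00020258, -0.00226497,  0.00415497,  0.00280372,  0.00036124,
        0.00185815]), 'joint_efforts': array([-7.17225430e-04, -3.93325818e+01,  1.88926631e+01,  4.19798031e+00,
       -2.62511297e-03,  6.45563560e-06]), 'position': array([144.63113357, 607.50911558, 230.3194561 ]), 'ee_rot': array([ 9.93165530e-01, -1.16710241e-01, -8.40244447e-05,  9.70630423e-04]), 'contact_force': array([ 0.46215909, -0.17486517, -0.84611646]), 'wrist_torque': array([-0.01464578, -0.01156223,  0.032481  ]), 'grasp_force': 0.0, 'gripper_width': 85.43652453313871}
```

View pics/scene0.png

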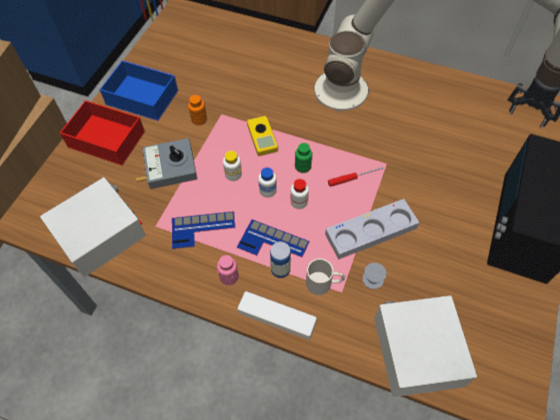

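View pics/side0.png

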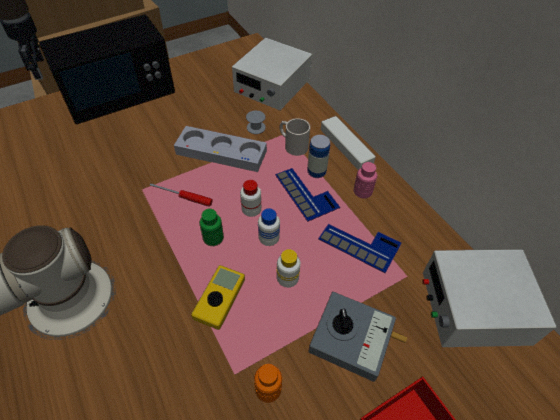

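Scene view: jar1 (red cap) at (299,188), jar2 (232,160), jar3 (267,176), with the green, orange and pink ones as look-alikes. The rack is at (372,228), the regulator at (170,163). All three jars are present.

```bash
cat > m.py <<'E'
from h import *
def load(n):
    z=np.load(n+'0.npz');return z['im'],z['P'],z['r'],z['o']
H=dict(red=[(0,8),(172,180)],yellow=[(20,33)],blue=[(106,128)])
def mask(im,c,s=130,v=60):
    h=cv2.cvtColor(im,cv2.COLOR_RGB2HSV)
    m=np.zeros(im.shape[:2],bool)
    for a,b in H[c]: m|=(h[...,0]>=a)&(h[...,0]<=b)&(h[...,1]>s)&(h[...,2]>v)
    return m
def caps(im,P,lo=97,hi=120):
    out={}
    for c in H:
        m=mask(im,c)&(P[...,2]>lo)&(P[...,2]<hi)
        k,L,S,C=cv2.connectedComponentsWithStats(m.astype(np.uint8))
        for i in range(1,k):
            if S[i,4]>25:
                p=P[L==i]; t=p[p[:,2]>np.percentile(p[:,2],90)-3]
                (x,y),rr=cv2.minEnclosingCircle(t[:,:2].astype(np.float32))
                out.setdefault(c,[]).append((S[i,4],np.round([x,y,rr,np.median(t[:,2])],1),np.round(C[i])))
    return out
if __name__=='__main__':
  for n in ['scene','side']:
    im,P,r,o=load(n); print(n)
    for c,l in caps(im,P).items():
        for q in l: print(c,*q)
    # rack top & regulator top
    h=cv2.cvtColor(im,cv2.COLOR_RGB2HSV)
    for nm,(zl,zh) in dict(rack=(36,44),reg=(42,49)).items():
        m=(P[...,2]>zl)&(P[...,2]<zh)&(h[...,1]<110)
        k,L,S,C=cv2.connectedComponentsWithStats(m.astype(np.uint8))
        for i in range(1,k):
            if S[i,4]>400:
                p=P[L==i]; b=cv2.minAreaRect(p[:,:2].astype(np.float32)); print(nm,S[i,4],C[i].round(),np.round(b[0],1),np.round(b[1],1),round(b[2],1),np.median(p[:,2]).round(1))
    for c in H:
        m=mask(im,c,90,50)&(P[...,2]>36)&(P[...,2]<52)
        k,L,S,C=cv2.connectedComponentsWithStats(m.astype(np.uint8))
        for i in range(1,k):
            if 2<S[i,4]<300: print(' dot',c,S[i,4],C[i].round(),P[L==i].mean(0).round(1))
E
python3 m.py
```

```text
scene
red 119 [525.2  25.9  20.3 110. ] [299. 185.]
yellow 110 [ 500.4 -214.7   19.9  110.7] [230. 156.]
blue 109 [520.6 -83.8  19.1 109.4] [267. 173.]
blue 50 [782.7  62.   24.3 118.1] [279. 261.]
rack 1147 [371. 225.] [544.6 276.2] [ 99.1 278. ] 44.2 39.6
rack 1228 [278. 314.] [911.8 102.8] [218.9  60.7] 90.0 39.5
reg 975 [167. 161.] [ 548.3 -427. ] [154.1 159.2] 35.2 45.2
 dot red 235 [ 96. 118.] [ 474.9 -750.9   44.5]
 dot red 133 [127. 144.] [ 539.4 -591.1   43.8]
 dot red 102 [ 86. 147.] [ 600.7 -712.9   44.1]
 dot red 5 [156. 155.] [ 547.2 -473.8   46.3]
 dot red 3 [241. 168.] [ 490.8 -189.1   42.8]
 dot red 3 [231. 278.] [863.6 -58.   46.8]
 dot yellow 3 [254. 121.] [ 284.5 -228.3   36.9]
 dot yellow 5 [264. 125.] [ 289.  -191.2   38.2]
 dot yellow 11 [264. 132.] [ 318.5 -178.7   38.3]
 dot yellow 9 [239. 171.] [ 505.8 -189.9   45.6]
 dot yellow 8 [230. 173.] [ 525.  -214.6   45.1]
 dot yellow 6 [234. 174.] [ 521.2 -200.6   45.8]
 dot blue 193 [131.  76.] [ 253.2 -737.1   44.2]
 dot blue 23 [166.  80.] [ 225.4 -608.    44.4]
 dot blue 222 [143. 102.] [ 350.5 -633.4   44. ]
 d
[... 795 characters left out ...]
3 [372. 415.] [ 473.7 -594.2   43.9]
 dot red 4 [368. 418.] [ 462.3 -594.1   43.8]
 dot yellow 7 [216. 152.] [516.8 247.2  41.7]
 dot yellow 48 [288. 278.] [ 486.1 -240.4   44.7]
 dot yellow 6 [215. 291.] [ 314.  -181.1   40. ]
 dot yellow 12 [208. 296.] [ 293.5 -186.7   40.3]
 dot yellow 3 [220. 293.] [ 322.6 -193.3   41.2]
 dot yellow 6 [222. 298.] [ 322.3 -205.6   39.3]
 dot yellow 4 [203. 307.] [ 273.4 -203.8   36.6]
 dot yellow 3 [202. 311.] [ 265.7 -212.5   38. ]
 dot blue 4 [242. 158.] [574.6 186.2  42.3]
 dot blue 3 [245. 158.] [581.1 177.9  42.9]
 dot blue 4 [248. 158.] [588.6 173.6  42.2]
 dot blue 23 [267. 236.] [ 499.7 -106.9   44.8]
 dot blue 8 [276. 234.] [ 525.6 -113.2   45.5]
```

```bash
python3 - <<'E'
from m import *
im,P,r,o=load('side')
a=cv2.resize(im[285:385,300:420],None,fx=5,fy=5,interpolation=cv2.INTER_CUBIC)
save('regside',a)
E
```

```text
(no output)
```

View pics/regside.png

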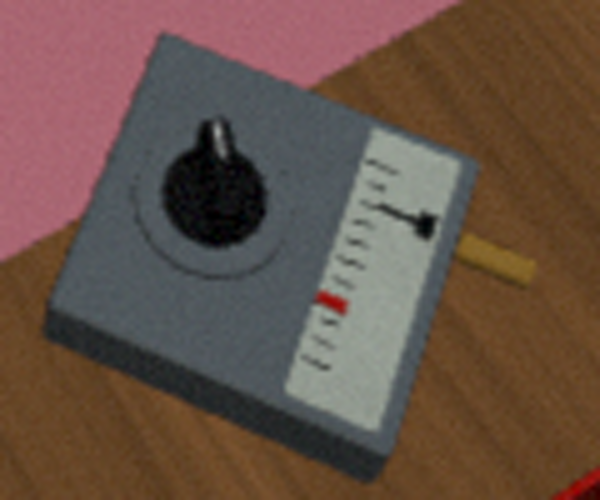

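Positions agree between the views to about 5 mm, and I average them: jar1 (523,24), jar2 (499,−217), jar3 (517,−87), rack centre (544,275), rack x axis at 44°. The close-up of the regulator shows the pointer near crop (405,213), the marker at (331,302) and the knob's bar pointing up at (215,140).

I'll keep the tool pointing down with the fingers closing along 44° throughout. First move is to above jar1.

```bash
python3 -m creep '{"translation":[[5,-6,0],[9,-11,0],[12,-17,0],[15.5,-22,0],[18.5,-27,0],[21.5,-32,0],[25,-37,0],[28,-42,0]],"delta_rot":[[0,0,-4],[0,0,-8],[0,0,-12],[0,0,-16],[0,0,-20],[0,0,-24],[0,0,-28],[0,0,-32.6]],"hand":[8.54,8.54,8.54,8.54,8.54,8.54,8.54,8.54]}'; python3 -c "
from h import *
print(read_state()['joints'].round(3))"
```

```text
clock: 1.1
position: [422.4, 191.1, 231.3]
ee_rot: [0.92, -0.392, 0.0, -0.0]
contact_force: [2.1, 1.0, -0.4]
gripper_width: 85.7
grasp_force: 0.0
[ 0.777  0.107 -0.369 -0.    -1.095 -0.011]
```

```bash
python3 -m creep '{"translation":[[3,-5,0],[6,-10,0],[8,-13.4,-1],[10.1,-16.7,-2],[10.1,-16.7,-2],[10.1,-16.7,-2]],"delta_rot":[[0,0,0],[0,0,0],[0,0,0],[0,0,0],[0,0,0],[0,0,0]],"hand":[8.54,8.54,8.54,8.54,8.54,8.54]}'; cat >> h.py <<'E'
def look(tag,show=False):
    s=read_state(); im,d,P,r,o=cap('wrist'); np.savez('w_'+tag+'.npz',im=im,P=P,r=r,o=o)
    if show: save('w_'+tag,im)
    return s,im,P,r,o
E
python3 - <<'E'
from m import *
s,im,P,r,o=look('j1',1); print(s['position'].round(1),s['joints'].round(3),o, R.from_quat(get_calibration('wrist')['attitude']).as_matrix().round(2).tolist())
print(caps(im,P))
E
```

```text
clock: 1.85
position: [522.4, 25.9, 211.0]
ee_rot: [0.92, -0.391, -0.0, 0.0]
contact_force: [-0.1, -0.1, -0.8]
gripper_width: 85.2
grasp_force: 0.0
[522.4  25.9 211. ] [ 0.36   0.229 -0.271 -0.    -1.072  0.408] [572.98653158 -25.71504983 354.36920478] [[-0.72, -0.67, -0.2], [-0.69, 0.69, 0.21], [-0.0, 0.29, -0.96]]
{'red': [(np.int32(1944), array([520.8,  25.4,  19.8, 108.8]), array([294., 203.]))], 'yellow': [(np.int32(95), array([ 491.9, -199.6,    4.1,  103. ]), array([553.,   3.]))], 'blue': [(np.int32(162), array([739.5,  55.1,  11.8, 118.9]), array([20., 13.])), (np.int32(2423), array([516.3, -85.8,  19.7, 108.6]), array([405., 102.]))]}
```

View pics/w_j1.png

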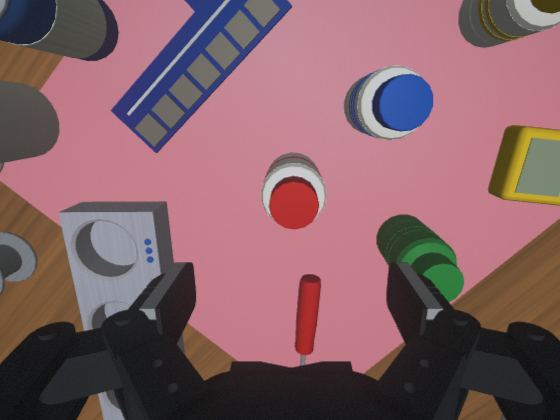

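The wrist view shows jar1's cap at (294,203), midway between the fingers, and measured at (521,25) with its top at 109 mm, as it should be. Descending to grasp the body.

```bash
python3 -m creep '{"translation":[[-0.1,-0.1,-5],[-0.1,-0.1,-9],[-0.1,-0.1,-12],[-0.1,-0.1,-14.5],[-0.1,-0.1,-16],[-0.1,-0.1,-16.8],[-0.1,-0.1,-16.8],[-0.1,-0.1,-16.8]],"delta_rot":[[0,0,0],[0,0,0],[0,0,0],[0,0,0],[0,0,0],[0,0,0],[0,0,0],[0,0,0]],"hand":[8.54,8.54,8.54,8.54,8.54,8.54,8.54,8.54]}';  python3 -m creep '{"translation":[[0,0,0],[0,0,0],[0,0,0],[0,0,0],[0,0,0],[0,0,0],[0,0,0],[0,0,0]],"delta_rot":[[0,0,0],[0,0,0],[0,0,0],[0,0,0],[0,0,0],[0,0,0],[0,0,0],[0,0,0]],"hand":[7,5.4,5.4,5.4,5.4,5.4,5.4,5.4]}'
```

```text
clock: 2.9
position: [522.4, 25.2, 44.2]
ee_rot: [0.921, -0.391, 0.001, -0.001]
contact_force: [-0.2, -1.0, 0.1]
gripper_width: 85.2
grasp_force: 0.0
clock: 3.9
position: [522.3, 24.8, 44.2]
ee_rot: [0.921, -0.391, 0.001, -0.0]
contact_force: [-1.9, -1.1, 5.8]
gripper_width: 56.8
grasp_force: 63.9
```

```bash
python3 -m creep '{"translation":[[0,0,1],[0,0,5],[0,0,10],[0,0,16],[0,0,22],[0,0,28],[0,0,32],[0,0,32]],"delta_rot":[[0,0,0],[0,0,0],[0,0,0],[0,0,0],[0,0,0],[0,0,0],[0,0,0],[0,0,0]],"hand":[5.4,5.4,5.4,5.4,5.4,5.4,5.4,5.4]}'; python3 -c "
from h import *
s=read_state();print(s['joints'].round(3),s['joint_vel'].round(2),s['contact_force'])"
```

```text
clock: 4.9
position: [522.6, 25.1, 367.2]
ee_rot: [0.921, -0.391, 0.003, -0.003]
contact_force: [0.7, 0.5, -1.7]
gripper_width: 56.4
grasp_force: 64.2
[ 0.359  0.138  0.006  0.    -1.431  0.409] [ 0.    0.04 -0.1  -0.04  0.03  0.  ] [ 0.71952291  0.54037945 -1.70099947]
```

```bash
python3 -m creep '{"translation":[[1.2,-3.2,0.3],[2.4,-6.4,1.2],[2.4,-6.4,1.2]],"delta_rot":[[-9.4,-3.5,0],[-18.7,-7,0],[-18.7,-7,0]],"hand":[5.4,5.4,5.4]}'; python3 -c "
from h import *
s=read_state();print(s['joints'].round(3))"
```

```text
clock: 5.28
position: [544.0, -39.0, 372.4]
ee_rot: [0.907, -0.384, 0.117, 0.127]
contact_force: [-1.2, -0.4, -1.2]
gripper_width: 56.6
grasp_force: 64.0
[ 0.406  0.126 -0.168  0.358 -1.316  0.266]
```

j4 took the turn in its short direction, so I turn the other way, about +h. From the joint changes, wrist centre to TCP is about 27 cm.

```bash
python3 -m creep '{"translation":[[-0.7,2,-0.8],[-2.4,6.4,-1.2],[-4.1,10.8,-0.8],[-5.7,15.1,0.4],[-7.2,19.1,2.4],[-8.5,22.7,5.1],[-9.7,25.8,8.4],[-10.6,28.3,12.3]],"delta_rot":[[9.4,3.5,0],[18.7,7,0],[28.1,10.6,0],[37.4,14.1,0],[46.8,17.6,0],[56.2,21.1,0],[65.5,24.6,0],[74.9,28.2,0]],"hand":[5.4,5.4,5.4,5.4,5.4,5.4,5.4,5.4]}'; python3 -c "
from h import *
s=read_state();print(s['joints'].round(3),s['joint_vel'].round(2))"
```

```text
clock: 6.28
position: [439.5, 245.5, 500.4]
ee_rot: [0.796, -0.336, -0.348, -0.365]
contact_force: [0.2, 0.1, -1.6]
gripper_width: 56.8
grasp_force: 64.0
[ 0.148  0.155  0.315 -1.079 -1.834  0.373] [-0.43  0.02  0.25 -1.49 -0.47 -0.29]
```

```bash
python3 -m creep '{"translation":[[0.5,-1.5,1],[1.2,-3.3,2],[2,-5.3,3],[2.8,-7.3,4],[3.6,-9.5,4.7],[4.4,-11.7,5.2],[5.2,-14,5.7],[6,-16,6]],"delta_rot":[[9.4,3.5,0],[18.7,7,0],[28.1,10.6,0],[37.4,14.1,0],[46.8,17.6,0],[56.2,21.1,0],[65.5,24.6,0],[74.9,28.2,0]],"hand":[5.4,5.4,5.4,5.4,5.4,5.4,5.4,5.4]}'; python3 -c "
from h import *
s=read_state();print(s['joints'].round(3),s['joint_vel'].round(2))"
```

```text
clock: 7.28
position: [501.1, 81.7, 558.5]
ee_rot: [-0.312, 0.131, 0.648, 0.683]
contact_force: [-0.6, 1.4, -1.5]
gripper_width: 56.2
grasp_force: 64.2
[-0.352  0.505 -0.058 -2.3   -2.441  0.279] [-0.1   0.31 -0.66 -1.26 -0.52 -0.5 ]
```

```bash
python3 -m creep '{"translation":[[-1,3,0.5],[-2.5,7,1],[-4,11,1.5],[-5.6,15,2],[-7,19,2],[-7,19,2]],"delta_rot":[[7,2.6,0],[14,5.3,0],[21,7.9,0],[28,10.5,0],[35,13.2,0],[35,13.2,0]],"hand":[5.4,5.4,5.4,5.4,5.4,5.4]}'; python3 -c "
from h import *
s=read_state();print(s['joints'].round(3),s['joint_vel'].round(2));print(R.from_quat(s['ee_rot']).as_matrix().round(3))"
```

```text
clock: 8.02
position: [428.2, 277.8, 577.4]
ee_rot: [-0.019, 0.009, 0.692, 0.722]
contact_force: [-0.2, -0.6, -1.5]
gripper_width: 57.0
grasp_force: 64.3
[ 0.233  0.52  -0.523 -3.06  -2.616  0.346] [-0.1  -0.01  0.04  0.06  0.02  0.  ]
[[ 0.043 -0.999 -0.014]
 [ 0.998  0.042  0.039]
 [-0.038 -0.015  0.999]]
```

The jar is cap down, 2.4° off vertical. Holding it there.

```bash
Z='x'; for i in 1 2 3; do python3 -m creep '{"translation":[[0,0,0],[0,0,0],[0,0,0],[0,0,0],[0,0,0],[0,0,0],[0,0,0]],"delta_rot":[[0,0,0],[0,0,0],[0,0,0],[0,0,0],[0,0,0],[0,0,0],[0,0,0]],"hand":[5.4,5.4,5.4,5.4,5.4,5.4,5.4]}' | head -2; done
```

```text
clock: 8.9
position: [429.7, 273.9, 578.3]
clock: 9.78
position: [429.7, 273.9, 578.3]
clock: 10.65
position: [429.8, 273.9, 578.3]
```

```bash
python3 -m creep '{"translation":[[0,0,-1],[0,0,-3],[0.2,0.3,-5],[0.4,0.6,-7],[0.7,1,-9],[1,1.4,-11],[1.2,1.7,-13],[1.5,2,-15]],"delta_rot":[[-9.4,-3.5,0],[-18.7,-7,0],[-28.1,-10.6,0],[-37.4,-14.1,0],[-46.8,-17.6,0],[-56.2,-21.1,0],[-65.5,-24.6,0],[-74.9,-28.2,0]],"hand":[5.4,5.4,5.4,5.4,5.4,5.4,5.4,5.4]}'; python3 -c "
from h import *
s=read_state();print(s['joints'].round(3),s['joint_vel'].round(2))"
```

```text
clock: 11.65
position: [445.4, 293.3, 427.2]
ee_rot: [0.609, -0.259, -0.517, -0.543]
contact_force: [-0.4, 0.4, -0.3]
gripper_width: 56.4
grasp_force: 64.2
[ 0.029  0.378  0.026 -1.577 -1.923  0.737] [ 0.22 -0.25  0.37  1.1   0.7  -0.1 ]
```

```bash
python3 -m creep '{"translation":[[0.3,0.5,-1.5],[0.7,1.2,-3],[1.2,1.8,-4.5],[1.6,2.4,-6],[2,3,-8],[2.4,3.7,-10],[2.8,4.3,-12],[3.2,5,-14]],"delta_rot":[[-9.4,-3.5,0],[-18.7,-7,0],[-28.1,-10.6,0],[-37.4,-14.1,0],[-46.8,-17.6,0],[-56.2,-21.1,0],[-65.5,-24.6,0],[-74.9,-28.2,0]],"hand":[5.4,5.4,5.4,5.4,5.4,5.4,5.4,5.4]}'; cat > down.py <<'E'
from h import *
import sys
# rotation vector (deg, world) to tool-down with tool-y line at angle 44 (y=-(c,s)); and shift to a target
def down(a=43.9):
    s=read_state(); c=R.from_quat([.9205,-.3905,0,0]); c=R.from_euler('z',a-43.9,degrees=True)*c
    print('rot',((c*R.from_quat(s['ee_rot']).inv()).as_rotvec(degrees=True)).round(1),'pos',s['position'].round(1),'j',s['joints'].round(3),'v',s['joint_vel'].round(2),'w',round(s['gripper_width'],1))
if __name__=='__main__': down(*(float(v) for v in sys.argv[1:]))
E
python3 down.py
```

```text
clock: 12.65
position: [476.7, 344.1, 288.4]
ee_rot: [0.91, -0.386, -0.103, -0.108]
contact_force: [-0.1, -0.4, -2.0]
gripper_width: 56.9
grasp_force: 64.0
rot [-16.1  -6.    0. ] pos [476.7 344.1 288.4] j [ 0.748  0.264  0.053 -0.291 -1.256  0.097] v [ 0.87  0.17 -0.34  1.45  0.42 -1.04] w 56.9
```

```bash
python3 -m creep '{"translation":[[0,0,-0.5],[0,0,-1],[0,0,-1],[0,0,-1],[0,0,-1]],"delta_rot":[[-8,-3,0],[-16.1,-6,0],[-16.1,-6,0],[-16.1,-6,0],[-16.1,-6,0]],"hand":[5.4,5.4,5.4,5.4,5.4]}' >/dev/null; cat > rack.py <<'E'
from m import *
def rack(im,P,lo=35,hi=45):
    h=cv2.cvtColor(im,cv2.COLOR_RGB2HSV)
    m=((P[...,2]>lo)&(P[...,2]<hi)&(h[...,1]<60)).astype(np.uint8)
    k,L,S,C=cv2.connectedComponentsWithStats(m); i=1+S[1:,4].argmax()
    c,hi_=cv2.findContours((L==i).astype(np.uint8),cv2.RETR_CCOMP,cv2.CHAIN_APPROX_NONE)
    p=P[L==i]; b=cv2.minAreaRect(p[:,:2].astype(np.float32)); print('rack',np.round(b[0],1),np.round(b[1],1),round(b[2],1),np.median(p[:,2]).round(1))
    for q,hh in zip(c,hi_[0]):
        if hh[3]>=0 and len(q)>25:
            q=q[:,0]; w=P[q[:,1],q[:,0]]; w=w[abs(w[:,2]-np.median(p[:,2]))<2.5]
            if len(w)>15:
                A=np.c_[2*w[:,:2],np.ones(len(w))]; s=np.linalg.lstsq(A,(w[:,:2]**2).sum(1),rcond=None)[0]
                print(' hole',len(w),s[:2].round(1),np.sqrt(s[2]+s[0]**2+s[1]**2).round(1))
def dots(im,P):
    for c in H:
        m=mask(im,c,90,50)&(P[...,2]>35)&(P[...,2]<45)
        k,L,S,C=cv2.connectedComponentsWithStats(m.astype(np.uint8))
        for i in range(1,k):
            p=P[L==i].mean(0)
            if S[i,4]>8 and p[1]>130: print(' dot',c,S[i,4],C[i].round(),p.round(1))
E
python3 - <<'E'
from rack import *
z=np.load('w_j1.npz'); rack(z['im'],z['P']); dots(z['im'],z['P'])
s,im,P,r,o=look('p1',1); print('p1');rack(im,P); dots(im,P); print(caps(im,P,200,400))
import down; down.down()
E
```

```text
rack [589.8 225.9] [ 97.1 141.7] 44.6 40.8
 hole 58 [614.8 210.6] 32.1
 dot blue 32 [147. 242.] [588.2 172.2  41.8]
 dot blue 33 [148. 250.] [581.3 179.4  41.7]
 dot blue 30 [150. 259.] [574.2 186.6  41.8]
p1
rack [524.  293.9] [ 95.1 220.7] 44.1 40.6
 hole 69 [548.4 280.2] 32.1
 dot red 26 [325. 171.] [448.6 315.9  41.5]
 dot yellow 32 [328.  80.] [518.4 244.1  41.6]
 dot yellow 32 [327.  90.] [511.4 251.1  41.6]
{'red': [(np.int32(244), array([487.7, 335.7,  25.7, 277.7]), array([289., 216.])), (np.int32(8739), array([477.9, 343.3,  19.8, 343.2]), array([291., 328.]))]}
rot [-0.3 -0.1  0.1] pos [477.3 343.2 278.9] j [ 0.896  0.292 -0.007 -0.006 -1.269 -0.128] v [ 0.  0. -0.  0. -0. -0.] w 56.4
```

View pics/w_p1.png

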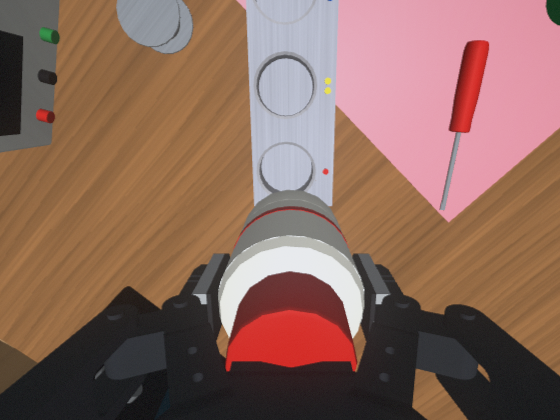

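The jar hangs centred: cap measured at (477.9,343.3), TCP at (477.3,343.2). The wrist view gives pocket 2 at (548.4,280.2), radius 32.1. The pocket row sits about 8 mm off the rack's midline, and pocket 1 works out at (482.1,348.2), in agreement with its red dot at (325,171). Moving over it.

```bash
python3 -m creep '{"translation":[[0.2,0.2,-2],[0.5,0.5,-7],[0.5,0.5,-12],[0.5,0.5,-16],[0.5,0.5,-17.5],[0.5,0.5,-17.5]],"delta_rot":[[0,0,0],[-0.3,-0.1,0],[-0.3,-0.1,0],[-0.3,-0.1,0],[-0.3,-0.1,0],[-0.3,-0.1,0]],"hand":[5.4,5.4,5.4,5.4,5.4,5.4]}' >/dev/null
python3 - <<'E'
from rack import *
s,im,P,r,o=look('p1b'); rack(im,P); dots(im,P); print(caps(im,P,100,400))
import down; down.down()
E
```

```text
rack [511.7 306.3] [ 95.4 159.2] 44.1 40.6
 hole 32 [448.6 315.7] 4.0
 hole 38 [511.5 251. ] 3.9
 hole 40 [518.5 243.7] 3.9
 hole 54 [548.3 280.1] 31.7
 dot red 80 [362. 221.] [449.  315.5  41.6]
 dot yellow 123 [372.  57.] [518.6 243.8  41.4]
 dot yellow 120 [371.  76.] [511.5 251.1  41.4]
{'red': [(np.int32(103), array([491.3, 327.3,  16.2, 102.4]), array([309., 215.])), (np.int32(56), array([508.5, 344.3,  10. , 102.8]), array([258., 219.])), (np.int32(8960), array([482.8, 349.1,  19.7, 167.8]), array([291., 327.]))]}
rot [-0.  0.  0.] pos [482.8 349.3 104.6] j [ 0.898  0.452 -0.231  0.001 -0.887 -0.131] v [ 0.   -0.02  0.02  0.01  0.   -0.  ] w 56.5
```

```bash
python3 -m creep '{"translation":[[-0.1,-0.1,-1],[-0.1,-0.1,-2],[-0.1,-0.1,-3],[-0.1,-0.1,-3.8],[-0.1,-0.1,-4.4],[-0.1,-0.1,-4.9],[-0.1,-0.1,-5],[-0.1,-0.1,-5]],"delta_rot":[[0,0,0],[0,0,0],[0,0,0],[0,0,0],[0,0,0],[0,0,0],[0,0,0],[0,0,0]],"hand":[5.4,5.4,5.4,5.4,5.4,5.4,5.4,5.4]}'
```

```text
clock: 15.12
position: [480.9, 347.9, 54.3]
ee_rot: [0.921, -0.391, 0.0, 0.001]
contact_force: [-3.1, -0.7, 5.6]
gripper_width: 56.4
grasp_force: 64.7
```

Fully down (54.3 mm, expected 54.2) with little force. Releasing and rising.

```bash
python3 -m creep '{"translation":[[0,0,0],[0,0,0],[0,0,0],[0,0,0.2],[0,0,3],[0,0,8],[0,0,13],[0,0,16]],"delta_rot":[[0,0,0],[0,0,0],[0,0,0],[0,0,0],[0,0,0],[0,0,0],[0,0,0],[0,0,0]],"hand":[7,8.54,8.54,8.54,8.54,8.54,8.54,8.54]}'
python3 - <<'E'
from m import *
for n in ['scene','side']:
    im,d,P,r,o=cap(n)
    for c,l in caps(im,P,97,125).items():
        for q in l: print(n,c,*q)
E
```

```text
clock: 16.12
position: [481.4, 348.5, 216.6]
ee_rot: [0.921, -0.391, 0.001, -0.001]
contact_force: [0.6, 0.4, -0.6]
gripper_width: 85.2
grasp_force: 0.0
scene red 135 [485.1 349.1  21.  118.9] [405. 205.]
scene yellow 113 [ 553.7 -222.5   19.8  110.4] [222. 168.]
scene blue 109 [521.7 -82.8  17.8 110.4] [267. 173.]
scene blue 71 [783.4  63.9  22.5 122. ] [279. 261.]
side red 132 [479.  344.9  19.6 120.7] [189. 119.]
side yellow 207 [ 550.  -226.9   20.2  109.4] [308. 250.]
side blue 48 [759.4  48.3  26.3 123.1] [320. 148.]
side blue 156 [515.8 -88.9  19.4 109.9] [269. 215.]
```

Jar1 stands in pocket 1 (top at about 119 mm). Jar2 has been knocked to about (552,−225). Going there.

```bash
python3 -m creep '{"translation":[[0.6,-5,0],[1.3,-11,0],[2,-17,0],[2.7,-23,0],[3.5,-29,0],[4.2,-35,0],[5,-41,0],[5.7,-47,0]],"delta_rot":[[0,0,0],[0,0,0],[0,0,0],[0,0,0],[0,0,0],[0,0,0],[0,0,0],[0,0,0]],"hand":[8.54,8.54,8.54,8.54,8.54,8.54,8.54,8.54]}'|head -2;python3 -m creep '{"translation":[[0.6,-5,0],[1.3,-9.5,0],[1.3,-9.5,0],[1.3,-9.5,0]],"delta_rot":[[0,0,0],[0,0,0],[0,0,0],[0,0,0]],"hand":[8.54,8.54,8.54,8.54]}'
python3 - <<'E'
from m import *
s,im,P,r,o=look('j2'); print(caps(im,P))
import down; down.down()
E
```

```text
clock: 17.23
position: [537.4, -124.0, 212.6]
clock: 17.73
position: [550.2, -216.8, 212.4]
ee_rot: [0.92, -0.391, -0.001, 0.001]
contact_force: [-0.2, -0.6, -0.7]
gripper_width: 85.7
grasp_force: 0.0
{'yellow': [(np.int32(1946), array([ 550.4, -224.8,   19.7,  108.7]), array([298., 195.]))], 'blue': [(np.int32(1253), array([516.2, -86.5,  19.8, 108.9]), array([217., 329.]))]}
rot [ 0.1 -0.1 -0. ] pos [ 550.4 -216.3  212.8] j [-1.000e-01  3.420e-01 -1.050e-01  1.000e-03 -1.125e+00  8.680e-01] v [ 0.02 -0.01  0.    0.    0.    0.  ] w 85.7
```

```bash
python3 -m creep '{"translation":[[0.1,-0.9,-4],[0.1,-0.9,-9],[0.1,-0.9,-12],[0.1,-0.9,-14.5],[0.1,-0.9,-16],[0.1,-0.9,-16.9],[0.1,-0.9,-16.9],[0.1,-0.9,-16.9]],"delta_rot":[[0,0,0],[0,0,0],[0,0,0],[0,0,0],[0,0,0],[0,0,0],[0,0,0],[0,0,0]],"hand":[8.54,8.54,8.54,8.54,8.54,8.54,8.54,8.54]}';  python3 -m creep '{"translation":[[0,0,0],[0,0,0],[0,0,0],[0,0,0],[0,0,0],[0,0,0],[0,0,0],[0,0,0]],"delta_rot":[[0,0,0],[0,0,0],[0,0,0],[0,0,0],[0,0,0],[0,0,0],[0,0,0],[0,0,0]],"hand":[7,5.4,5.4,5.4,5.4,5.4,5.4,5.4]}'
```

```text
clock: 18.77
position: [552.5, -226.2, 45.3]
ee_rot: [0.921, -0.391, 0.001, 0.001]
contact_force: [1.2, -0.8, -0.7]
gripper_width: 85.3
grasp_force: 0.0
clock: 19.77
position: [552.2, -226.5, 45.3]
ee_rot: [0.921, -0.391, 0.001, 0.001]
contact_force: [-1.7, -1.4, 6.3]
gripper_width: 56.4
grasp_force: 64.0
```

```bash
python3 -m creep '{"translation":[[0,0,1],[0,0,5],[0,0,10],[-0.5,5,14],[-1.2,10,18],[-2,16,22],[-2.7,22,24],[-3.5,28,24]],"delta_rot":[[0,0,0],[0,0,0],[0,0,0],[0,0,0],[0,0,0],[0,0,0],[0,0,0],[0,0,0]],"hand":[5.4,5.4,5.4,5.4,5.4,5.4,5.4,5.4]}'|head -2; python3 -m creep '{"translation":[[-0.7,6,0],[-1.5,12,0],[-2.3,18,0],[-3.2,24,0],[-4,29,0],[-4,29,0]],"delta_rot":[[0,0,0],[0,0,0],[0,0,0],[0,0,0],[0,0,0],[0,0,0]],"hand":[5.4,5.4,5.4,5.4,5.4,5.4]}'; python3 down.py
```

```text
clock: 20.78
position: [518.1, 44.3, 285.4]
clock: 21.52
position: [476.8, 335.4, 282.0]
ee_rot: [0.921, -0.389, -0.001, 0.002]
contact_force: [0.7, -0.6, -3.4]
gripper_width: 56.4
grasp_force: 64.7
rot [ 0.1 -0.2 -0.2] pos [476.8 335.4 282. ] j [ 8.900e-01  2.840e-01 -1.100e-02 -1.000e-03 -1.279e+00 -1.180e-01] v [-0.05 -0.03 -0.04  0.01 -0.02  0.02] w 56.4
```

```bash
python3 -m creep '{"translation":[[0,0,1],[0,0,2.5],[-0.4,-0.6,4],[-0.8,-1.2,5.5],[-1.2,-1.8,7],[-1.7,-2.4,9],[-2.2,-3,11],[-2.6,-3.6,13]],"delta_rot":[[9.4,3.5,0],[18.7,7,0],[28.1,10.6,0],[37.4,14.1,0],[46.8,17.6,0],[56.2,21.1,0],[65.5,24.6,0],[74.9,28.2,0]],"hand":[5.4,5.4,5.4,5.4,5.4,5.4,5.4,5.4]}'|head -2; python3 -m creep '{"translation":[[-0.2,-0.3,2],[-0.5,-0.7,4],[-0.7,-1,6],[-1,-1.4,8],[-1.3,-1.8,10],[-1.5,-2.1,12],[-1.8,-2.4,14],[-1.9,-2.6,15.5]],"delta_rot":[[9.4,3.5,0],[18.7,7,0],[28.1,10.6,0],[37.4,14.1,0],[46.8,17.6,0],[56.2,21.1,0],[65.5,24.6,0],[74.9,28.2,0]],"hand":[5.4,5.4,5.4,5.4,5.4,5.4,5.4,5.4]}'; cat > up.py <<'E'
from h import *
s=read_state(); z=R.from_quat(s['ee_rot']).as_matrix()[:,2]; c=np.cross(z,[0,0,1]); n=np.linalg.norm(c)
print('to up',(c/n*np.degrees(np.arctan2(n,z[2]))).round(1),s['position'].round(1),s['joints'].round(3),s['joint_vel'].round(2))
E
python3 up.py
```

```text
clock: 22.52
position: [452.3, 294.6, 414.3]
clock: 23.52
position: [433.3, 269.2, 568.8]
ee_rot: [-0.158, 0.066, 0.679, 0.714]
contact_force: [-0.3, 0.2, -1.9]
gripper_width: 56.3
grasp_force: 64.9
to up [18.5  7.  -0. ] [433.3 269.2 568.8] [ 0.079  0.488 -0.364 -2.608 -2.451  0.539] [ 0.41  0.12 -0.64 -1.62 -0.67 -0.53]
```

```bash
python3 -m creep '{"translation":[[-0.2,0.2,0.5],[-0.4,0.4,1],[-0.4,0.4,1],[-0.4,0.4,1]],"delta_rot":[[9,3.4,0],[17,6.4,0],[17,6.4,0],[17,6.4,0]],"hand":[5.4,5.4,5.4,5.4]}'|head -2;  python3 up.py; for i in 1 2 3; do python3 -m creep '{"translation":[[0,0,0],[0,0,0],[0,0,0],[0,0,0],[0,0,0],[0,0,0],[0,0,0]],"delta_rot":[[0,0,0],[0,0,0],[0,0,0],[0,0,0],[0,0,0],[0,0,0],[0,0,0]],"hand":[5.4,5.4,5.4,5.4,5.4,5.4,5.4]}' | head -2; done; python3 up.py
```

```text
clock: 24.02
position: [429.1, 274.2, 578.7]
to up [ 1.8  0.8 -0. ] [429.1 274.2 578.7] [ 0.23   0.518 -0.527 -3.075 -2.622  0.335] [-0.02 -0.    0.01 -0.01 -0.   -0.01]
clock: 24.9
position: [429.2, 274.4, 578.5]
clock: 25.78
position: [429.3, 274.4, 578.5]
clock: 26.65
position: [429.3, 274.3, 578.5]
to up [ 1.7  0.7 -0. ] [429.3 274.3 578.5] [ 0.231  0.519 -0.528 -3.078 -2.622  0.334] [ 0.  0. -0. -0.  0. -0.]
```

```bash
python3 -m creep '{"translation":[[0,0,-1],[0,0,-3],[0.2,0.3,-5],[0.4,0.6,-7],[0.7,1,-9],[1,1.4,-11],[1.2,1.7,-13],[1.5,2,-15]],"delta_rot":[[-9.4,-3.5,0],[-18.7,-7,0],[-28.1,-10.6,0],[-37.4,-14.1,0],[-46.8,-17.6,0],[-56.2,-21.1,0],[-65.5,-24.6,0],[-74.9,-28.2,0]],"hand":[5.4,5.4,5.4,5.4,5.4,5.4,5.4,5.4]}'|head -2; python3 -m creep '{"translation":[[1,0.5,-1.5],[2.2,0.7,-3],[3.5,0.8,-4.5],[4.8,0.6,-6],[6.2,0.3,-8],[7.6,-0.3,-10],[9,-0.9,-12],[10.3,-1.5,-14]],"delta_rot":[[-9.4,-3.5,0],[-18.7,-7,0],[-28.1,-10.6,0],[-37.4,-14.1,0],[-46.8,-17.6,0],[-56.2,-21.1,0],[-65.5,-24.6,0],[-74.9,-28.2,0]],"hand":[5.4,5.4,5.4,5.4,5.4,5.4,5.4,5.4]}'|head -2;python3 down.py
```

```text
clock: 27.65
position: [444.9, 293.8, 427.2]
clock: 28.65
position: [547.6, 279.3, 288.3]
rot [-16.7  -6.3   0. ] pos [547.6 279.3 288.3] j [ 0.574  0.335  0.159 -0.313 -1.338  0.258] v [ 0.63  0.13 -0.35  1.41  0.51 -0.68] w 56.8
```

```bash
python3 -m creep '{"translation":[[0,0,-0.5],[0,0,-1],[0,0,-1],[0.1,0,-6],[0.1,0,-11],[0.1,0,-16],[0.1,0,-18.4],[0.1,0,-18.4]],"delta_rot":[[-8,-3,0],[-16.4,-6.2,0],[-16.4,-6.2,0],[-16.4,-6.2,0],[-16.4,-6.2,0],[-16.4,-6.2,0],[-16.4,-6.2,0],[-16.4,-6.2,0]],"hand":[5.4,5.4,5.4,5.4,5.4,5.4,5.4,5.4]}' >/dev/null
python3 - <<'E'
from rack import *
s,im,P,r,o=look('p2b'); rack(im,P); dots(im,P); print(caps(im,P,100,400))
import down; down.down()
E
```

```text
rack [579.2 236.9] [ 95.5 154.6] 44.1 40.6
 hole 33 [511.4 251.1] 4.0
 hole 33 [518.2 244. ] 4.0
 hole 39 [574.3 186.4] 4.0
 hole 41 [581.3 179.2] 4.0
 hole 41 [588.3 172.1] 3.9
 hole 50 [614.6 211.9] 31.8
 dot red 26 [353. 341.] [447.9 314.4  41.7]
 dot yellow 84 [359. 215.] [518.6 243.8  41.7]
 dot yellow 81 [358. 229.] [511.7 251.1  41.5]
 dot blue 135 [369.  48.] [588.2 172.2  41.4]
 dot blue 125 [367.  67.] [581.2 179.4  41.4]
 dot blue 121 [366.  85.] [574.2 186.5  41.5]
{'yellow': [(np.int32(27), array([563.8, 257.4,   5.4, 100.5]), array([296., 211.])), (np.int32(333), array([556.3, 268.7,  24.9, 109.8]), array([291., 225.])), (np.int32(9083), array([547.5, 278.7,  19.7, 165.7]), array([290., 325.]))]}
rot [-0.5 -0.3  0.1] pos [548.6 278.7 104.4] j [ 0.727  0.482 -0.175 -0.013 -0.912  0.047] v [ 0.01 -0.03  0.04  0.02  0.   -0.  ] w 56.3
```

```bash
python3 -m creep '{"translation":[[0,0.1,-1],[0,0.1,-2],[0,0.1,-3],[0,0.1,-3.8],[0,0.1,-4.4],[0,0.1,-4.9],[0,0.1,-4.9],[0,0.1,-4.9]],"delta_rot":[[-0.5,-0.3,0],[-0.5,-0.3,0],[-0.5,-0.3,0],[-0.5,-0.3,0],[-0.5,-0.3,0],[-0.5,-0.3,0],[-0.5,-0.3,0],[-0.5,-0.3,0]],"hand":[5.4,5.4,5.4,5.4,5.4,5.4,5.4,5.4]}'
```

```text
clock: 30.7
position: [548.3, 280.4, 55.5]
ee_rot: [0.92, -0.391, 0.0, -0.0]
contact_force: [1.3, -0.3, -1.4]
gripper_width: 56.3
grasp_force: 64.9
```

```bash
python3 -m creep '{"translation":[[0,0,0],[0,0,0],[0,0,0],[0,0,0.2],[0,0,3],[0,0,8],[0,0,13],[0,0,16]],"delta_rot":[[0,0,0],[0,0,0],[0,0,0],[0,0,0],[0,0,0],[0,0,0],[0,0,0],[0,0,0]],"hand":[7,8.54,8.54,8.54,8.54,8.54,8.54,8.54]}'
python3 - <<'E'
from m import *
for n in ['scene','side']:
    im,d,P,r,o=cap(n)
    for c,l in caps(im,P,97,125).items():
        for q in l: print(n,c,*q)
E
```

```text
clock: 31.7
position: [549.0, 280.8, 219.0]
ee_rot: [0.921, -0.391, 0.001, -0.002]
contact_force: [-0.3, 0.1, -0.3]
gripper_width: 85.2
grasp_force: 0.0
scene red 104 [484.1 354.4  18.9 120. ] [406. 206.]
scene yellow 139 [550.7 282.8  18.2 120. ] [378. 216.]
scene blue 108 [521.5 -83.9  19.  110.9] [267. 173.]
scene blue 75 [782.8  62.1  24.  121.7] [279. 261.]
side red 136 [479.9 346.7  19.6 120.6] [189. 119.]
side yellow 143 [548.  280.1  20.4 120.6] [218. 125.]
side blue 48 [759.3  48.6  26.2 122.3] [320. 149.]
side blue 154 [515.1 -89.1  19.2 109.7] [269. 215.]
```

Jar2 is in pocket 2, and jar3 is still at (517,−87). Going there.

```bash
python3 -m creep '{"translation":[[-0.4,-5,0],[-0.9,-11,0],[-1.5,-17,0],[-2,-23,0],[-2.5,-29,0],[-3.1,-36.6,0],[-3.1,-36.6,0],[-3.1,-36.6,0]],"delta_rot":[[0,0,0],[0,0,0],[0,0,0],[0,0,0],[0,0,0],[0,0,0],[0,0,0],[0,0,0]],"hand":[8.54,8.54,8.54,8.54,8.54,8.54,8.54,8.54]}'|head -2
python3 - <<'E'
from m import *
s,im,P,r,o=look('j3'); print(caps(im,P))
import down; down.down()
E
```

```text
clock: 32.8
position: [516.9, -86.2, 214.9]
{'blue': [(np.int32(1737), array([516.3, -86.2,  19.4, 108.8]), array([292., 203.]))]}
rot [-0.  0.  0.] pos [517.2 -85.3 215. ] j [ 1.460e-01  2.270e-01 -2.630e-01 -1.000e-03 -1.081e+00  6.220e-01] v [ 0.03 -0.    0.01  0.   -0.    0.  ] w 85.8
```

```bash
python3 -m creep '{"translation":[[0,-0.1,-4],[0,-0.1,-9],[0,-0.1,-12],[0,-0.1,-14.5],[0,-0.1,-16],[0,-0.1,-17],[0,-0.1,-17],[0,-0.1,-17]],"delta_rot":[[0,0,0],[0,0,0],[0,0,0],[0,0,0],[0,0,0],[0,0,0],[0,0,0],[0,0,0]],"hand":[8.54,8.54,8.54,8.54,8.54,8.54,8.54,8.54]}'|head -2;  python3 -m creep '{"translation":[[0,0,0],[0,0,0],[0,0,0],[0,0,0],[0,0,0],[0,0,0],[0,0,0],[0,0,0]],"delta_rot":[[0,0,0],[0,0,0],[0,0,0],[0,0,0],[0,0,0],[0,0,0],[0,0,0],[0,0,0]],"hand":[7,5.4,5.4,5.4,5.4,5.4,5.4,5.4]}'
```

```text
clock: 33.85
position: [518.0, -86.5, 46.3]
clock: 34.85
position: [517.5, -86.9, 46.5]
ee_rot: [0.921, -0.391, 0.001, -0.0]
contact_force: [-0.8, -0.8, 5.4]
gripper_width: 56.3
grasp_force: 63.4
```

```bash
python3 -m creep '{"translation":[[0,0,1],[0,0,5],[0,0,10],[-0.5,5,14],[-1,10,18],[-1.6,16,22],[-2.2,22,23.6],[-2.7,28,23.6]],"delta_rot":[[0,0,0],[0,0,0],[0,0,0],[0,0,0],[0,0,0],[0,0,0],[0,0,0],[0,0,0]],"hand":[5.4,5.4,5.4,5.4,5.4,5.4,5.4,5.4]}'|head -2; python3 -m creep '{"translation":[[-0.6,6,0],[-1,11,0],[-1.3,14.2,0],[-1.3,14.2,0]],"delta_rot":[[0,0,0],[0,0,0],[0,0,0],[0,0,0]],"hand":[5.4,5.4,5.4,5.4]}'|head -2; python3 down.py
```

```text
clock: 35.85
position: [490.9, 185.5, 283.3]
clock: 36.35
position: [477.2, 327.5, 280.0]
rot [ 0.  -0.  -0.1] pos [477.2 327.5 280. ] j [ 0.881  0.276 -0.028 -0.    -1.268 -0.11 ] v [-0.04 -0.02 -0.03  0.01 -0.01  0.01] w 56.3
```

```bash
python3 -m creep '{"translation":[[0,0,1],[0,0,2.5],[-0.4,-0.6,4],[-0.8,-1.2,5.5],[-1.2,-1.8,7],[-1.7,-2.4,9],[-2.2,-3,11],[-2.6,-3.6,13]],"delta_rot":[[9.4,3.5,0],[18.7,7,0],[28.1,10.6,0],[37.4,14.1,0],[46.8,17.6,0],[56.2,21.1,0],[65.5,24.6,0],[74.9,28.2,0]],"hand":[5.4,5.4,5.4,5.4,5.4,5.4,5.4,5.4]}'|head -2; python3 -m creep '{"translation":[[-0.2,-0.3,2],[-0.5,-0.7,4],[-0.7,-1,6],[-1,-1.4,8],[-1.3,-1.8,10],[-1.5,-2.1,12],[-1.8,-2.4,14],[-1.9,-2.6,15.5]],"delta_rot":[[9.4,3.5,0],[18.7,7,0],[28.1,10.6,0],[37.4,14.1,0],[46.8,17.6,0],[56.2,21.1,0],[65.5,24.6,0],[74.9,28.2,0]],"hand":[5.4,5.4,5.4,5.4,5.4,5.4,5.4,5.4]}'|head -2; python3 up.py
```

```text
clock: 37.35
position: [452.1, 287.8, 412.0]
clock: 38.35
position: [432.9, 262.5, 566.5]
to up [18.4  6.9 -0. ] [432.9 262.5 566.5] [ 0.066  0.489 -0.371 -2.603 -2.461  0.533] [ 0.4   0.11 -0.65 -1.63 -0.67 -0.55]
```

```bash
python3 -m creep '{"translation":[[-0.2,0.2,0.5],[-0.4,0.4,1],[-0.4,0.4,1],[-0.4,0.4,1]],"delta_rot":[[9,3.4,0],[17,6.4,0],[17,6.4,0],[17,6.4,0]],"hand":[5.4,5.4,5.4,5.4]}'|head -2;  python3 up.py; for i in 1 2 3; do python3 -m creep '{"translation":[[0,0,0],[0,0,0],[0,0,0],[0,0,0],[0,0,0],[0,0,0],[0,0,0]],"delta_rot":[[0,0,0],[0,0,0],[0,0,0],[0,0,0],[0,0,0],[0,0,0],[0,0,0]],"hand":[5.4,5.4,5.4,5.4,5.4,5.4,5.4]}' | head -2; done; python3 up.py
```

```text
clock: 38.85
position: [428.8, 267.4, 576.3]
to up [ 1.8  0.7 -0. ] [428.8 267.4 576.3] [ 0.216  0.518 -0.539 -3.075 -2.632  0.322] [-0.02 -0.    0.02 -0.01 -0.   -0.01]
clock: 39.72
position: [429.1, 267.7, 575.9]
clock: 40.6
position: [429.1, 267.6, 576.0]
clock: 41.48
position: [429.1, 267.6, 576.0]
to up [ 1.7  0.6 -0. ] [429.1 267.6 576. ] [ 0.218  0.519 -0.54  -3.079 -2.633  0.321] [ 0.  0.  0. -0. -0.  0.]
```

```bash
python3 -m creep '{"translation":[[0,0,-1],[0,0,-3],[0.2,0.3,-5],[0.4,0.6,-7],[0.7,1,-9],[1,1.4,-11],[1.2,1.7,-13],[1.5,2,-15]],"delta_rot":[[-9.4,-3.5,0],[-18.7,-7,0],[-28.1,-10.6,0],[-37.4,-14.1,0],[-46.8,-17.6,0],[-56.2,-21.1,0],[-65.5,-24.6,0],[-74.9,-28.2,0]],"hand":[5.4,5.4,5.4,5.4,5.4,5.4,5.4,5.4]}'|head -2; python3 -m creep '{"translation":[[2,0,-1.5],[4,-0.7,-3],[6,-1.4,-4.5],[8.2,-2.4,-6],[10.4,-3.5,-8],[12.6,-4.8,-10],[14.8,-6.1,-12],[17,-7.4,-13.5]],"delta_rot":[[-9.4,-3.5,0],[-18.7,-7,0],[-28.1,-10.6,0],[-37.4,-14.1,0],[-46.8,-17.6,0],[-56.2,-21.1,0],[-65.5,-24.6,0],[-74.9,-28.2,0]],"hand":[5.4,5.4,5.4,5.4,5.4,5.4,5.4,5.4]}'|head -2;python3 down.py
```

```text
clock: 42.48
position: [444.7, 287.0, 424.7]
clock: 43.48
position: [614.5, 213.3, 290.3]
rot [-16.7  -6.3   0. ] pos [614.5 213.3 290.3] j [ 0.427  0.418  0.29  -0.315 -1.427  0.383] v [ 0.48  0.15 -0.18  1.39  0.48 -0.47] w 56.3
```

```bash
python3 -m creep '{"translation":[[0,0,-0.5],[0,0,-1],[0,0,-1],[0,0,-6],[0,0,-11],[0,0,-16],[0,0,-18.4],[0,0,-18.4]],"delta_rot":[[-8,-3,0],[-16.7,-6.3,0],[-16.7,-6.3,0],[-16.7,-6.3,0],[-16.7,-6.3,0],[-16.7,-6.3,0],[-16.7,-6.3,0],[-16.7,-6.3,0]],"hand":[5.4,5.4,5.4,5.4,5.4,5.4,5.4,5.4]}' >/dev/null
python3 - <<'E'
from rack import *
s,im,P,r,o=look('p3b'); dots(im,P); print(caps(im,P,100,400))
import down; down.down()
E
```

```text
dot yellow 29 [355. 332.] [517.3 243.3  41.8]
 dot yellow 21 [355. 342.] [510.9 249.4  41.8]
 dot blue 87 [361. 204.] [588.3 172.2  41.6]
 dot blue 82 [360. 218.] [581.4 179.3  41.6]
 dot blue 79 [359. 232.] [574.4 186.5  41.5]
{'blue': [(np.int32(29), array([630.2, 191.3,   6.6, 101.1]), array([296., 208.])), (np.int32(81), array([622.3, 189.8,  14.4, 121.3]), array([316., 229.])), (np.int32(8625), array([613.9, 212.3,  19.5, 166.6]), array([291., 327.]))]}
rot [-0.3 -0.1  0.1] pos [614.3 213.  106.7] j [ 0.579  0.531 -0.082 -0.007 -0.957  0.191] v [ 0.01 -0.03  0.04  0.02  0.   -0.  ] w 56.6
```

```bash
python3 -m creep '{"translation":[[0,-0.1,-1],[0,-0.1,-2],[0,-0.1,-3],[0,-0.1,-3.8],[0,-0.1,-4.4],[0,-0.1,-4.9],[0,-0.1,-5],[0,-0.1,-5]],"delta_rot":[[-0.3,-0.1,0],[-0.3,-0.1,0],[-0.3,-0.1,0],[-0.3,-0.1,0],[-0.3,-0.1,0],[-0.3,-0.1,0],[-0.3,-0.1,0],[-0.3,-0.1,0]],"hand":[5.4,5.4,5.4,5.4,5.4,5.4,5.4,5.4]}'
```

```text
clock: 45.52
position: [614.2, 212.7, 57.1]
ee_rot: [0.921, -0.391, 0.0, -0.0]
contact_force: [0.0, -0.1, -2.2]
gripper_width: 56.4
grasp_force: 65.0
```

```bash
python3 -m creep '{"translation":[[0,0,0],[0,0,0],[0,0,0],[0,0,0.2],[0,0,3],[0,0,8],[0,0,13],[-1,-4,17]],"delta_rot":[[0,0,0],[0,0,0],[0,0,0],[0,0,0],[0,0,0],[0,0,0],[0,0,0],[0,0,0]],"hand":[7,8.54,8.54,8.54,8.54,8.54,8.54,8.54]}'|head -2; python3 -m creep '{"translation":[[-1,-6,1],[-2,-12,2],[-3,-18,3],[-4,-24,4],[-5,-30,5],[-6,-36,6],[-7,-42,6],[-8,-48,6]],"delta_rot":[[0,0,0],[0,0,0],[0,0,0],[0,0,0],[0,0,0],[0,0,0],[0,0,0],[0,0,0]],"hand":[8.54,8.54,8.54,8.54,8.54,8.54,8.54,8.54]}'|head -2;python3 -m creep '{"translation":[[-1,-5,0],[-2.4,-7,0],[-2.4,-7,0],[-2.4,-7,0]],"delta_rot":[[0,0,0],[0,0,0],[0,0,0],[0,0,0]],"hand":[8.54,8.54,8.54,8.54]}'
python3 - <<'E'
from m import *
for n in ['scene','side']:
    im,d,P,r,o=cap(n)
    for c,l in caps(im,P,97,125).items():
        for q in l: print(n,c,*q)
s,im,P,r,o=look('reg',1)
E
```

```text
clock: 46.52
position: [604.9, 174.1, 229.2]
clock: 47.52
position: [523.5, -309.2, 287.6]
clock: 48.02
position: [500.3, -376.9, 287.1]
ee_rot: [0.921, -0.391, 0.0, -0.0]
contact_force: [-0.8, 0.3, -0.4]
gripper_width: 85.6
grasp_force: 0.0
scene red 137 [484.1 350.5  20.8 119.8] [405. 205.]
scene yellow 135 [549.6 283.   18.8 119.8] [378. 216.]
scene blue 134 [618.2 215.8  19.6 120.4] [349. 227.]
scene blue 71 [780.1  61.   24.  119.4] [279. 261.]
side red 140 [479.8 346.9  19.8 120.6] [189. 120.]
side yellow 142 [546.4 278.3  19.8 120.9] [218. 125.]
side blue 126 [613.8 211.7  20.7 120.3] [248. 131.]
side blue 42 [754.8  43.9  22.5 123.6] [319. 149.]
```

View pics/w_reg.png

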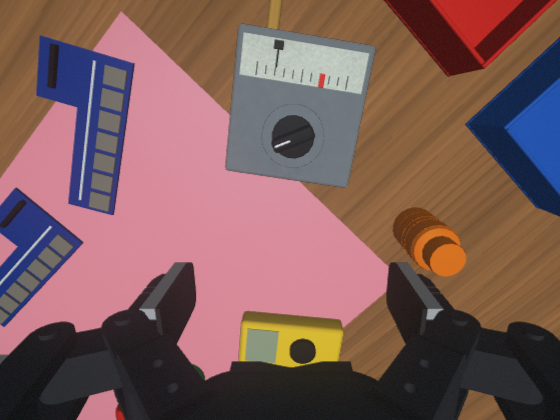

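The wrist view shows the knob at (293,137) with its white line towards (278,146), the pointer tip near (277,68) and the red marker at (321,81). The orange jar at (435,245) is close by.

```bash
cat > reg.py <<'E'
from m import *
def reg(tag):
    z=np.load('w_'+tag+'.npz'); im,P,r,o=z['im'],z['P'],z['r'],z['o']
    h=cv2.cvtColor(im,cv2.COLOR_RGB2HSV); v=im.max(2).astype(int)
    near=np.hypot(P[...,0]-546,P[...,1]+429)<115
    # top plane rectangle
    m=near&(abs(P[...,2]-45.5)<4)&(h[...,1]<110)
    k,L,S,C=cv2.connectedComponentsWithStats(m.astype(np.uint8)); i=1+S[1:,4].argmax()
    p=P[L==i]; zt=np.median(p[:,2]); b=cv2.minAreaRect(p[:,:2].astype(np.float32)); print('reg',np.round(b[0],1),np.round(b[1],1),round(b[2],1),'z',zt.round(1))
    a=np.radians(b[2]); e=[np.array([np.cos(a+t*np.pi/2),np.sin(a+t*np.pi/2)]) for t in range(4)]
    onp=lambda z: o+r*((z-o[2])/r[...,2])[...,None]
    Q=onp(zt)[...,:2]
    red=mask(im,'red')&near&(abs(P[...,2]-46)<6); rc=Q[red].mean(0)
    c=np.array(b[0]); ex=max(e,key=lambda q:q@(rc-c)); ey=np.array([-ex[1],ex[0]])
    X=(Q-c)@ex; Y=(Q-c)@ey
    wh=(X>30)&(X<78)&(abs(Y)<70)
    dk=(v<70)&wh
    print('ex',ex.round(3),np.degrees(np.arctan2(ex[1],ex[0])).round(1),'mark X,Y',X[red].mean().round(1),Y[red].mean().round(2),'w',np.ptp(Y[red]).round(1),'n',red.sum())
    k,L,S,C=cv2.connectedComponentsWithStats(dk.astype(np.uint8),connectivity=8)
    for i in range(1,k):
        if S[i,4]>15: 
            q=L==i; print(' dark',S[i,4],C[i].round(),'X',X[q].min().round(1),X[q].max().round(1),'Y',Y[q].mean().round(2), 'z',np.nanmedian(P[q][:,2]).round(1), 'Y thin', [Y[q&(abs(X-x)<2)].mean().round(2) if (q&(abs(X-x)<2)).any() else None for x in (40,44,48,52,56,60,64,68)])
    kn=near&(P[...,2]>zt+6)&(np.hypot(X+28,Y)<40)
    q=P[kn]; zs=q[:,2]; print('knob n',len(q),'z pct',np.percentile(zs,[5,25,50,75,95]).round(1))
    t=kn&(P[...,2]>np.percentile(zs,90)-3); w=P[t][:,:2]; bb=cv2.minAreaRect(w.astype(np.float32)); print('bar',np.round(bb[0],1),np.round(bb[1],1),round(bb[2],1),'n',len(w))
    wl=(v>120)&(h[...,1]<60)&kn; w=P[wl]; 
    if len(w): 
        lm=w[:,:2].mean(0); kc=c-28*ex; print('line',w.mean(0).round(1),'n',len(w),'ang',np.degrees(np.arctan2(*(np.linalg.svd(w[:,:2]-lm)[2][0][::-1]))).round(1),'knob axis exp',kc.round(1),'dir',np.degrees(np.arctan2(*(lm-kc)[::-1])).round(1))
    return im
if __name__=='__main__':
    import sys
    reg(sys.argv[1])
E
python3 reg.py reg
```

```text
reg [ 545.6 -430.2] [149.9 159.9] 35.4 z 45.8
ex [ 0.579 -0.815] -54.6 mark X,Y 36.4 -22.71 w 5.1 n 62
 dark 70 [279.  45.] X 58.1 68.4 Y 28.94 z 53.4 Y thin [None, None, None, None, None, np.float64(28.71), np.float64(28.97), np.float64(29.08)]
knob n 2113 z pct [52.  52.8 59.6 88.  90.3]
bar [ 529.3 -407.5] [45.2 14. ] 65.4 n 580
line [ 530.8 -406.9   55. ] n 634 ang 178.5 knob axis exp [ 529.4 -407.3] dir 17.2
```

The bar of the knob lies along 65.4°, centred at (529,−407), top at 90 mm. The knob must turn about 2.56 rad clockwise. I align the fingers across the bar, above it.

```bash
python3 -m creep '{"translation":[[0.5,-0.5,-1],[1,-1,-3],[1.5,-1.5,-5],[2,-2,-7],[2.4,-2.5,-9],[2.9,-3.1,-11],[2.9,-3.1,-12],[2.9,-3.1,-12]],"delta_rot":[[0,0,-10],[0,0,-20],[0,0,-30],[0,0,-40],[0,0,-50],[0,0,-60],[0,0,-68.5],[0,0,-68.5]],"hand":[8.54,8.54,8.54,8.54,8.54,8.54,8.54,8.54]}'
python3 - <<'E'
from reg import *
s,im,P,r,o=look('reg2',1)
reg('reg2'); import down; down.down(-24.6)
t=(P[...,2]>84)&(P[...,2]<96)&(np.hypot(P[...,0]-529,P[...,1]+407)<35); w=P[t][:,:2].astype(np.float32); print(cv2.minAreaRect(w),len(w))
E
```

```text
clock: 49.18
position: [529.2, -407.4, 166.0]
ee_rot: [-0.542, 0.84, 0.001, -0.0]
contact_force: [-0.1, 0.4, 0.9]
gripper_width: 85.3
grasp_force: 0.0
reg [ 545.1 -430.9] [149.2 159.9] 35.5 z 45.9
ex [ 0.581 -0.814] -54.5 mark X,Y 36.0 -21.14 w 5.8 n 129
 dark 188 [176. 177.] X 41.8 68.8 Y 31.24 z 53.1 Y thin [np.float64(30.58), np.float64(31.14), np.float64(31.18), np.float64(31.28), np.float64(31.24), np.float64(31.09), np.float64(31.2), np.float64(31.42)]
knob n 4045 z pct [52.  52.9 59.7 88.3 90.2]
bar [ 528.8 -408.4] [44.2 13.5] 65.1 n 1122
line [ 526.9 -412.    55.3] n 1154 ang -22.1 knob axis exp [ 528.9 -408.1] dir -116.9
rot [ 0.   0.  -0.2] pos [ 529.6 -407.8  167. ] j [-4.150e-01  5.040e-01  3.400e-02  1.000e-03 -1.101e+00 -9.000e-03] v [-0.   -0.01  0.02  0.   -0.    0.  ] w 85.3
((528.7445678710938, -408.4880676269531), (44.811126708984375, 13.565763473510742), 65.18827056884766) 1166
```

View pics/w_reg2.png

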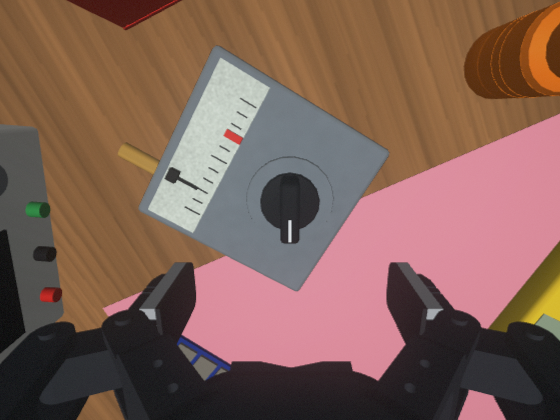

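The bar stands upright at (290,210), midway between the fingers. Descending and gripping.

```bash
python3 -m creep '{"translation":[[0,0,-3],[0,0,-6],[0,0,-8.5],[0,0,-10],[0,0,-10],[0,0,-10]],"delta_rot":[[0,0,0],[0,0,0],[0,0,0],[0,0,0],[0,0,0],[0,0,0]],"hand":[8.54,8.54,6,4,4,4]}'; python3 -m creep '{"translation":[[0,0,0],[0,0,0],[0,0,0],[0,0,0],[0,0,0],[0,0,0],[0,0,0]],"delta_rot":[[0,0,0],[0,0,0],[0,0,0],[0,0,0],[0,0,0],[0,0,0],[0,0,0]],"hand":[3,2,1,0.5,0.5,0.5,0.5]}'
```

```text
clock: 49.98
position: [530.0, -408.8, 68.4]
ee_rot: [-0.541, 0.841, -0.002, 0.001]
contact_force: [-0.2, -0.1, 0.1]
gripper_width: 40.0
grasp_force: 0.0
clock: 50.85
position: [529.6, -408.6, 67.8]
ee_rot: [-0.541, 0.841, -0.001, 0.0]
contact_force: [0.2, 1.8, 5.6]
gripper_width: 12.7
grasp_force: 61.7
```

```bash
python3 -m creep '{"translation":[[0,0,0],[0,0,0],[0,0,0],[0,0,0],[0,0,0],[0,0,0],[0,0,0],[0,0,0]],"delta_rot":[[0,0,-10],[0,0,-20],[0,0,-30],[0,0,-40],[0,0,-50],[0,0,-60],[0,0,-70],[0,0,-70]],"hand":[0.5,0.5,0.5,0.5,0.5,0.5,0.5,0.5]}';python3 -m creep '{"translation":[[0,0,0],[0,0,0],[0,0,0],[0,0,0],[0,0,0],[0,0,0],[0,0,0],[0,0,0]],"delta_rot":[[0,0,-10],[0,0,-20],[0,0,-30],[0,0,-40],[0,0,-50],[0,0,-60],[0,0,-65],[0,0,-65]],"hand":[0.5,0.5,0.5,0.5,0.5,0.5,0.5,0.5]}'
python3 - <<'E'
from h import *
s,im,P,r,o=look('reg3',1); print(s['joints'].round(3)); im,d,P,r,o=cap('side'); np.savez('side1.npz',im=im,P=P,r=r,o=o)
E
```

```text
clock: 51.85
position: [529.8, -408.9, 67.9]
ee_rot: [0.039, 0.999, -0.001, 0.001]
contact_force: [0.6, 0.5, 5.6]
gripper_width: 12.5
grasp_force: 61.8
clock: 52.85
position: [529.6, -409.1, 67.8]
ee_rot: [0.569, 0.822, -0.0, 0.001]
contact_force: [-0.5, -0.2, 4.5]
gripper_width: 12.8
grasp_force: 61.8
[-4.160e-01  5.990e-01 -7.100e-02  1.000e-03 -9.000e-01 -2.367e+00]
```

View pics/w_reg3.png

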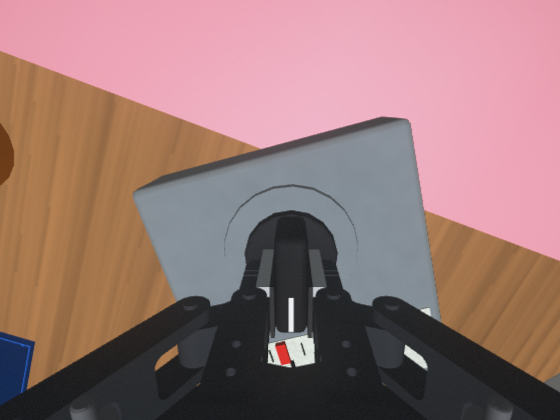

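The wrist view is mostly hidden by the hand: only the marker shows, at (283,352), with a dark bar next to it. I work out the remaining turn from the earlier views, and check it in the side view.

```bash
cat > gap.py <<'E'
from m import *
ex=np.array([.580,-.8146]); ey=np.array([.8146,.580]); c=np.array([545.3,-430.5])
def gap(f,vt=75):
    z=np.load(f); im,r,o,P=z['im'],z['r'],z['o'],z['P']; v=im.max(2).astype(int)
    def pl(zz):
        Q=(o+r*((zz-o[2])/r[...,2])[...,None])[...,:2]-c; return Q@ex,Q@ey
    X,Y=pl(46.5); near=(X>28)&(X<75)&(abs(Y)<70)
    red=mask(im,'red')&near; wts=np.ones(red.sum())
    print(f,'mark X',X[red].mean().round(1),'Y',Y[red].mean().round(2),'mid',((Y[red].min()+Y[red].max())/2).round(2),'z',np.nanmedian(P[red][:,2]).round(1),red.sum())
    for zz in (49,53):
        X,Y=pl(zz); d=(v<vt)&(X>36)&(X<72)&(abs(Y)<60)
        k,L,S,C=cv2.connectedComponentsWithStats(d.astype(np.uint8),connectivity=8)
        for i in range(1,k):
            q=L==i
            if S[i,4]>25: print('  z',zz,S[i,4],C[i].round(),'bar',Y[q&(X<56)].mean().round(2),'block',Y[q&(X>59)].mean().round(2),'Pz',np.nanmedian(P[q&(X<56)][:,2]).round(1) if (q&(X<56)).any() else '','X',X[q].min().round(1),X[q].max().round(1))
E
python3 - <<'E'
from gap import *
gap('w_reg.npz',100);gap('w_reg2.npz');gap('side0.npz');gap('side1.npz')
im=np.load('side1.npz')['im']; save('side1c',cv2.resize(im[270:390,290:430],None,fx=5,fy=5,interpolation=cv2.INTER_CUBIC))
E
```

```text
w_reg.npz mark X 36.2 Y -22.28 mid -22.2 z 50.3 62
  z 49 101 [278.  47.] bar 29.02 block 29.02 Pz 52.0 X 42.6 68.3
  z 53 101 [278.  47.] bar 28.78 block 28.78 Pz 52.0 X 42.2 67.6
w_reg2.npz mark X 36.1 Y -21.61 mid -21.61 z 50.2 131
  z 49 194 [176. 177.] bar 29.76 block 29.67 Pz 52.0 X 41.7 68.6
  z 53 194 [176. 177.] bar 28.33 block 28.27 Pz 52.0 X 41.1 67.6
side0.npz mark X 36.6 Y -20.34 mid -20.18 z 49.8 15
side1.npz mark X 36.6 Y -20.34 mid -20.18 z 51.3 15
  z 49 27 [377. 348.] bar -16.84 block -16.93 Pz 53.9 X 45.0 68.6
  z 53 27 [377. 348.] bar -18.59 block -18.69 Pz 53.9 X 44.8 68.3
```

View pics/side1c.png

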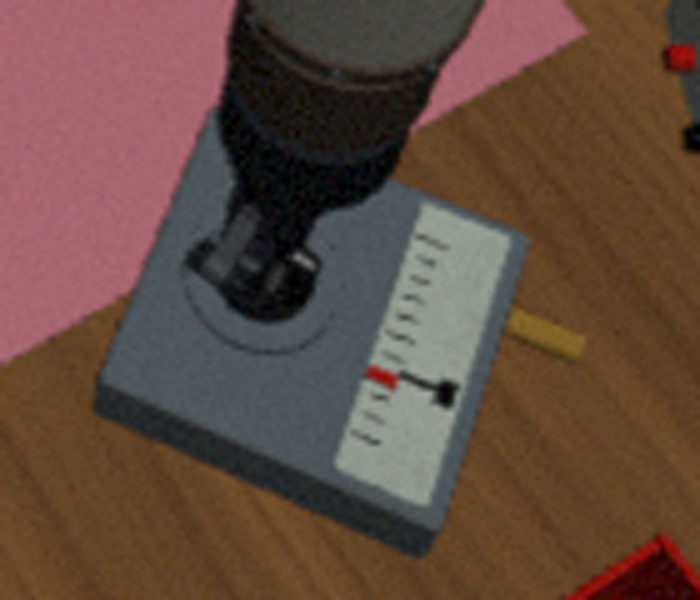

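The pointer sits about 3.7 mm short of the marker centre, so about 10.5° more.

```bash
python3 -m creep '{"translation":[[0,0,0],[0,0,0],[0,0,0],[0,0,0]],"delta_rot":[[0,0,-6],[0,0,-10.5],[0,0,-10.5],[0,0,-10.5]],"hand":[0.5,0.5,0.5,0.5]}'|head -3; python3 -m creep '{"translation":[[0,0,0],[0,0,0],[0,0,0],[0,0,0],[0,0,2],[0,0,6],[0,0,10],[0,0,10]],"delta_rot":[[0,0,0],[0,0,0],[0,0,0],[0,0,0],[0,0,0],[0,0,0],[0,0,0],[0,0,0]],"hand":[2,4,5,5,6,6,8,8.54]}'|head -3
python3 -m creep '{"translation":[[0,0,4],[0,0,6],[0,0,6],[0,0,6],[2,-4,6],[4,-8,6],[6,-8,6],[6,-8,6]],"delta_rot":[[0,0,10],[0,0,20],[0,0,30],[0,0,40],[0,0,50],[0,0,60],[0,0,60],[0,0,60]],"hand":[8,8,8,8,8,8,8,8]}'|head -3
python3 - <<'E'
from gap import *
s,im,P,r,o=look('reg4',1); gap('w_reg4.npz'); print(o)
E
```

```text
clock: 53.45
position: [529.6, -409.1, 67.8]
ee_rot: [0.642, 0.767, -0.0, 0.001]
clock: 54.45
position: [531.1, -409.5, 171.5]
ee_rot: [0.643, 0.766, 0.001, 0.004]
clock: 55.45
position: [589.5, -488.2, 224.1]
ee_rot: [0.174, 0.985, 0.001, -0.002]
w_reg4.npz mark X 35.8 Y -21.8 mid -21.76 z 50.3 74
  z 49 46 [274. 166.] bar nan block -21.54 Pz  X 60.0 67.7
  z 53 46 [274. 166.] bar nan block -21.75 Pz  X 59.4 67.0
[ 521.17360177 -462.61443677  367.69330127]gap.py:15: RuntimeWarning: Mean of empty slice.
  if S[i,4]>25: print('  z',zz,S[i,4],C[i].round(),'bar',Y[q&(X<56)].mean().round(2),'block',Y[q&(X>59)].mean().round(2),'Pz',np.nanmedian(P[q&(X<56)][:,2]).round(1) if (q&(X<56)).any() else '','X',X[q].min().round(1),X[q].max().round(1))
  ret = ret.dtype.type(ret / rcount)
```

View pics/w_reg4.png

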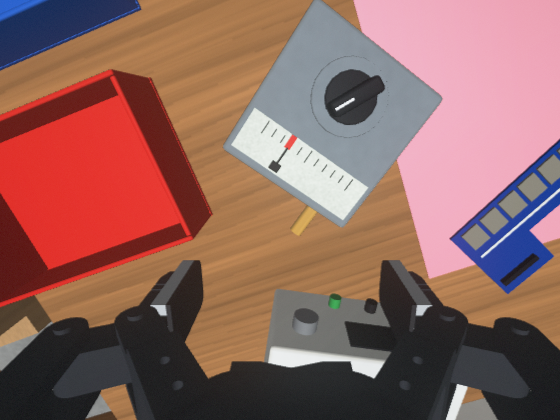

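The pointer at (274,166)–(287,150) points at the middle of the marker at (291,143), within about 0.3 mm. The hand is clear. Final check, then hand in.

```bash
python3 - <<'E'
from m import *
im,d,P,r,o=cap('scene'); save('end',im)
print(caps(im,P,97,125)); print(read_state()['joint_vel'].round(3),read_state()['contact_force'].round(1))
E
```

```text
{'red': [(np.int32(136), array([483.7, 350.5,  19.8, 119.8]), array([405., 205.]))], 'yellow': [(np.int32(136), array([550.4, 284.9,  18.6, 119.1]), array([378., 216.]))], 'blue': [(np.int32(135), array([616.7, 215.3,  18.6, 119.6]), array([349., 227.])), (np.int32(77), array([783.9,  61. ,  22.6, 121.1]), array([280., 261.]))]}
[-0.001 -0.023 -0.003  0.003  0.001 -0.001] [-0.2 -0.1  0.6]
```

View pics/end.png

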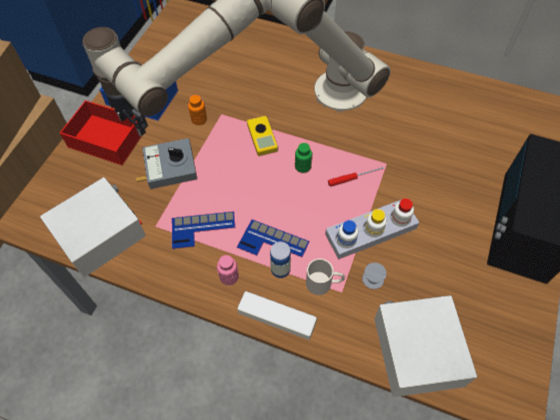

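All three jars stand in their pockets (caps at (405,205), (378,216) and (349,227)), and the other things are where they were.

```bash
python3 -c "
from bench import job_done
print(job_done())"
```

```text
the job is handed in; nothing more can be done
None
```

The job is handed in at about 55 s on the robot's clock: all three jars were turned over, held for over two seconds and set in their own pockets in number order, and the regulator's pointer stands within about 0.3 mm of the middle of the red marker.

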